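# Tighten a model wheel's nut with a break-over torque wrench

## Task

On the model-building table two wheels lie on stands, each with a wrench already on its axle nut. Turn the handle of the click-type torque wrench (thick round handle with a ribbed black grip and a hinge near the head) clockwise seen from above until the nut is tight and the handle breaks over at its hinge by about 15 degrees, then stop well short of the hinge's end stop and let go, leaving it bent. Leave the plain flat spanner on the other wheel where it is.

Things in the scene. Friction and masses are not known exactly. Their poses are not given: they have to be found in the camera images.
- wrench_grip (a point): Centre of the torque wrench's ribbed black grip, on the level handle's axis, 76 mm above the table. Grip: round bar 22 mm thick, reaching 50 mm to the head's side of this point and 58 mm beyond, then a 10 mm steel cap. Own x runs along the handle away from the nut, z up. The upright break-over hinge is 120 mm away along -x; the nut's axis 50 mm farther (170 mm in all while the handle is straight).
- wrench_head (a joint): Nut and wrench head turning about the nut's upright axis, rad, growing clockwise from above. Starts at 0.1 to 0.6; the nut is tight and stops at 1.0. Light friction (0.25 N m, 1.5 N at the grip); stays where left; cannot come off. Head 32 mm across, top 87 mm above the table, over a 96 mm wheel whose top is at 59 mm, on a fixed stand, left or right of centre, new place and yaw each time.
- wrench_handle (a joint): Bend of the handle at its break-over hinge, rad: 0 = straight (start; cannot bend the other way), growing clockwise from above, end stop at 0.7 (40 degrees). Gives way at 0.9 N m (about 7.5 N sideways at the grip), so it stays straight until the nut is tight, then bends. No spring: stays bent where left.
- spanner_end (a point): Middle of the free, open-jawed end of the plain flat steel spanner (6 mm thick, about 170 mm long, 70 mm above the table) on the other wheel's nut, which lies 146 mm away along the point's own -x. It turns easily on its nut: keep off it.

How it is judged (in metres and radians):
At the end, for the whole second after the job is handed in: The nut is tight (wrench_head above 0.93 rad) and the handle is left at rest, bent at its hinge by 5 to 25 degrees (0.09 to 0.44 rad) (value of joint wrench_head above 0.93 rad and value of joint wrench_handle between 0.09 and 0.44 rad and velocity of joint wrench_handle below 0.05 rad/s); the robot touches nothing.
It fails at once if the handle is driven on towards its end stop (bent beyond 0.52 rad, 30 degrees) (value of joint wrench_handle above 0.52 rad).
It fails at once if the handle is bent (over 0.09 rad) before the nut is tight (wrench_head under 0.85 rad) (value of joint wrench_handle above 0.09 rad and value of joint wrench_head below 0.85 rad).
It fails at once if the plain spanner is shifted (its end by more than 20 mm) (distance of spanner_end from where it was at the start of the episode above 0.02 m).
It also fails if it takes over 32 s, if anything falls off the work surface, if the arm or the gripper's body presses on something with over 40 N, if the wrist force passes 120 N, or if a joint passes its speed limit or range.

## Robot

A 6-joint arm with a two-finger parallel gripper is mounted at the origin on the work surface. World frame = base frame: x ahead of the robot, y to its left, z up, the work surface at z = 0. Lengths are in mm, angles in rad, forces in N, time in s.
With the tool pointing down it reaches from about 425 to 925 mm from the base axis. Payload 12.5 kg.
Tool frame: the origin (TCP) lies between the finger pads; the fingertips stand 8 mm ahead of it and the grasp point (between the pads) lies 11 mm behind it; z points along the fingers, y is the direction in which the jaws open and shut (so a half turn about z gives the same grasp; the last joint's range is limited). The gripper opens to 85 mm and grips with 20 to 120 N. Pads are 22 mm wide; open, the fingers measure 114 mm over their backs; the gripper's body (76 mm by 85 mm) begins 54 mm behind the grasp point. The pads swing forward as they close: fully open they stand 13 mm farther back than shut.
Start: joints at [1.2, 0.491, 1.559, -0, 1.092, -0.106], TCP at [163.554, 603.236, 239.327] pointing down, gripper open.
Joint ranges: [-3.1, 3.1], [-0.84, 2.19], [0.05, 2.79], [-1.13, 4.28], [0.06, 2.93], [-2.69, 2.69]. Speed limits (rad/s): [2.22, 2.22, 2.79, 3.14, 3.14, 3.14].

## Interface

Orientations are given as a rotation vector (axis times angle).
In Python, from rig import robot, viewer gives the robot as it stands. The module is installed in compiled form; this text tells all that it offers.
- The arm moves only by the shell command python3 -m pendant 'ROWS' [FORCE]. ROWS is JSON, a list of rows, each a list of 7 numbers: the turn, a rotation vector about the tool's x, y, z in degrees, then the shift along the tool's x, y, z in cm, then the gripper command: -1 is fully open, 1 is shut, values between are in proportion. A call has 1 to 8 rows; each row is the pose to reach, as a shift and turn from the pose commanded when the call began, along the tool's axes at that moment; what a row does not reach only later rows make up. A row lasts 1/8 s, in which the tool goes at most 62.5 mm and 10.7 degrees, less where a joint would pass 70% of its speed; a pose out of reach is approached as far as the arm can. A call with a gripper value outside its range is refused whole. The fingers move at their own pace and stop on an object; FORCE is the grip in N (left out, the last holds). Time passes only in rows, so rows that repeat a pose let the fingers close. It gives the time, the measured TCP pose, the force and the opening at its end, in the units of the state.
- robot.get_obs(): the state, without advancing time (a new reading comes with each control period).
- viewer.snapshot(name): name is "side" or "top" or "wrist"; returns a dict with "img" (420x560x3 uint8, red, green, blue), "z_map" (420x560 float32, mm along the optical axis (not along the pixel's ray), 0 where there is no reading), "mtx" (3x3 intrinsics, pixels), "R" (3x3) and "t" (3): a world point X has camera coordinates R X + t; the wrist camera has in their place "hand_eye" (4x4, takes a point from camera to tool coordinates, whose origin is the TCP and whose axes are the flange's). Camera axes: x right, y down, z forward; pixel columns grow to the right and rows downward; lengths in mm; the calibration is good to about 2 mm. A picture is of the moment at which its call begins: read the wrist's pose just before it.
- robot.close_job(): hands the job in, once; it reports no verdict.
The state is a dict: "time": time; "joint_positions": joint angles; "joint_velocities": joint speeds; "effort": joint torques, N m; "position": TCP position; "orientation": TCP orientation; "contact_force": force on the tool from outside, world axes, zero at the start; "torque": the same for the moment, N m; "grip_width": finger opening in mm.
Only numpy, scipy, OpenCV 4.12 (cv2) and the standard library are available. Lean on these libraries where they do the work, as an engineer would, in place of code of your own. Each camera call takes 0.05 s, during which the arm holds its last target.

## Working session

There is one attempt and no reset: what is moved stays moved. The work goes in short steps, Python scripts to look and compute and a shell command to move; the robot and the scene stay as the last step left them, time stands still between calls to the robot, and variables do not carry over. Pictures are saved under pics/ and viewed, and the job is handed in when it is done.

```bash
mkdir -p pics; ls
python3 - <<'E'
from rig import robot, viewer
import cv2,numpy as np
o=robot.get_obs(); print({k:np.round(v,3).tolist() for k,v in o.items()})
for n in ("top","side"):
    s=viewer.snapshot(n); cv2.imwrite(f"pics/{n}0.png",s["img"][:,:,::-1]); np.savez(f"{n}0.npz",**s)
    print(n,s["mtx"].tolist(),s["R"].round(4).tolist(),s["t"].round(1).tolist())
E
```

```text
pics
{'time': 0.0, 'joint_positions': [1.2, 0.492, 1.559, 0.0, 1.092, -0.106], 'joint_velocities': [0.001, 0.0, -0.001, -0.0, 0.001, 0.0], 'effort': [-0.004, -61.845, -26.16, -0.0, 0.004, -0.0], 'position': [163.461, 603.005, 238.702], 'orientation': [-0.415, -3.114, 0.002], 'contact_force': [-0.305, 0.63, -0.529], 'torque': [-0.071, -0.017, -0.042], 'grip_width': 85.792}
top [[384.6545124870257, 0.0, 281.6814559482722], [0.0, 384.6545124870257, 208.16498254409134], [0.0, 0.0, 1.0]] [[0.0081, -0.9998, -0.0178], [-0.9898, -0.0055, -0.1425], [0.1424, 0.0187, -0.9896]] [-76.0, 593.9, 760.7]
side [[526.8940719061753, 0.0, 278.33681869857196], [0.0, 526.8940719061753, 206.1533005021655], [0.0, 0.0, 1.0]] [[-0.8921, -0.4518, -0.0081], [-0.3196, 0.6437, -0.6954], [0.3194, -0.6177, -0.7186]] [486.9, 305.1, 888.2]
```

View pics/top0.png

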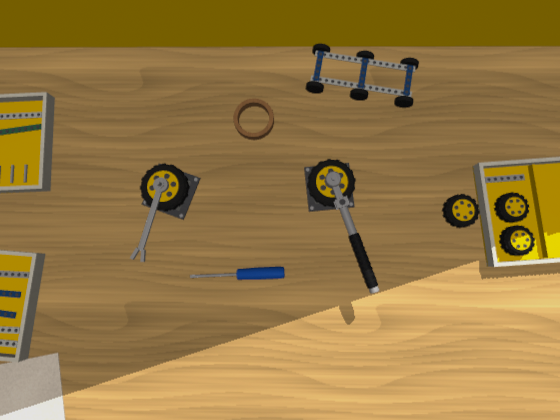

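View pics/side0.png

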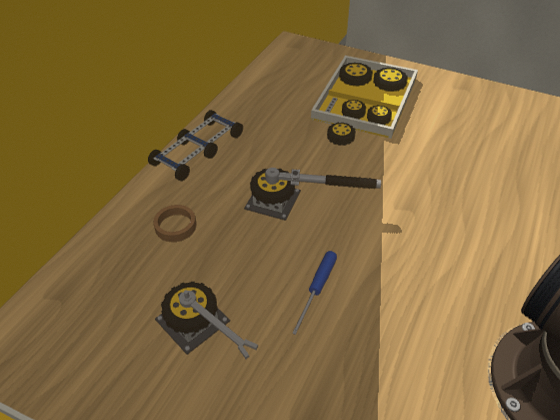

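```bash
cat > h.py <<'E'
import numpy as np
def ray(s,uv,z):
    K,R,t=s["mtx"],s["R"],s["t"]; C=-R.T@t
    d=R.T@np.linalg.inv(K)@np.array([uv[0],uv[1],1.]); return C+d*(z-C[2])/d[2]
def proj(s,X):
    p=s["mtx"]@(s["R"]@np.asarray(X,float)+s["t"]); return p[:2]/p[2]
def gripmask(s,box):
    import cv2
    u0,v0,u1,v1=box; m=np.zeros(s["img"].shape[:2],np.uint8)
    m[v0:v1,u0:u1]=(s["img"][v0:v1,u0:u1].max(2)<45)*255
    n,l,st,c=cv2.connectedComponentsWithStats(m)
    k=1+np.argmax(st[1:,4]); return (l==k),st[k]
E
python3 - <<'E'
from h import *
import cv2
for n,box in (("top",(335,225,400,300)),("side",(322,165,390,200))):
    s=dict(np.load(n+"0.npz")); m,st=gripmask(s,box)
    v,u=np.nonzero(m); P=np.array([ray(s,(a,b),76) for a,b in zip(u,v)])
    c=P[:,:2].mean(0); w,V=np.linalg.eigh(np.cov((P[:,:2]-c).T)); d=V[:,1]; 
    q=(P[:,:2]-c)@d; print(n,st,c.round(1),"dir",d.round(3),"ext",q.min().round(),q.max().round(), "mid",(c+d*(q.min()+q.max())/2).round(1), np.std((P[:,:2]-c)@V[:,0]).round(1))
    zm=s["z_map"][m]; print(np.median(zm))
s=dict(np.load("top0.npz"));t=dict(np.load("side0.npz"))
print("head",ray(s,(334,180),87),ray(t,(272,174),87))
print("cap",ray(s,(375,291),76),ray(t,(380,183.5),76))
print("spanner end",ray(s,(139,255),70), "nut",ray(s,(161,185),70))
cv2.imwrite("pics/tc.png",cv2.resize(s["img"][150:310,290:420,::-1],None,fx=4,fy=4)[:600]); 
cv2.imwrite("pics/sc.png",cv2.resize(t["img"][150:230,235:395,::-1],None,fx=5,fy=5));
E
```

```text
top [349 233  29  55 578] [ 487.7 -231.8] dir [-0.942 -0.336] ext -54.0 53.0 mid [ 487.9 -231.7] 5.9
740.3701
side [326 175  30  12 167] [ 514.3 -221.8] dir [-0.966 -0.259] ext -27.0 38.0 mid [ 508.8 -223.3] 8.8
1127.3718
head [ 644.94794036 -176.20277699   87.        ] [ 645.07813137 -167.28433111   87.        ]
cap [ 429.09400122 -253.94561053   76.        ] [ 429.79542781 -253.78721898   76.        ]
spanner end [494.58308567 210.83572437  70.        ] nut [636.78497378 174.31747556  70.        ]
```

View pics/tc.png

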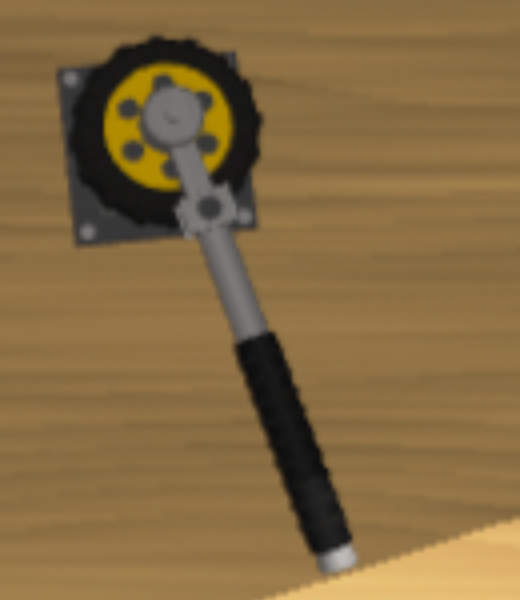

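View pics/sc.png

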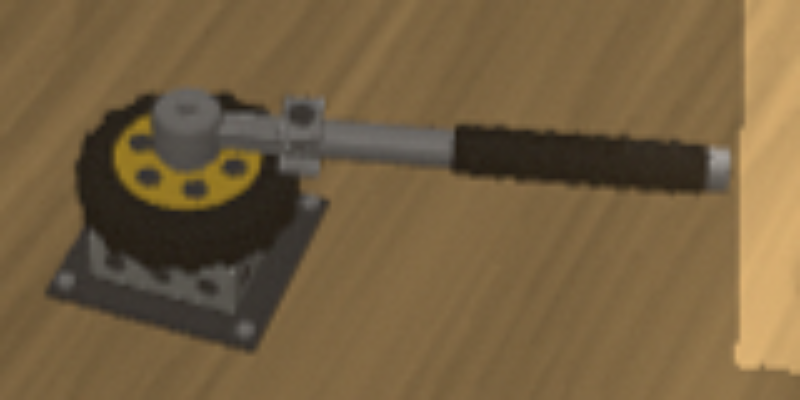

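Torque wrench: nut ≈ (651,−174), grip ≈ (492,−230), pointing away from the nut along (−0.942,−0.336). Black grip length measured 107 mm (108 given), cap at 238 mm from the nut as it should be. Clockwise swings the grip to +y, so I push from the −y side with closed fingers.

```bash
cat >> h.py <<'E'
def shift(targets):
    from rig import robot
    from scipy.spatial.transform import Rotation as Ro
    o=robot.get_obs(); R=Ro.from_rotvec(o["orientation"]).as_matrix(); p=np.array(o["position"])
    print("t",round(o["time"],2),"p",p.round(1),"F",np.round(o["contact_force"],1),"xax",R[:,0].round(3),"yax",R[:,1].round(3))
    for T in targets: print(T,"->cm",(R.T@(np.array(T)-p)/10).round(2))
E
python3 -c "
from h import *
shift([(540,200,239),(540,-100,239),(507,-275,200),(507,-275,68)])"
```

```text
t 0.1 p [163.5 603.  238.8] F [-0.5 -0.4 -0.4] xax [-0.965  0.262  0.   ] yax [ 0.262  0.965 -0.001]
(540, 200, 239) ->cm [-46.89 -29.04   0.  ]
(540, -100, 239) ->cm [-5.474e+01 -5.800e+01  3.000e-02]
(507, -275, 200) ->cm [-56.14 -75.75   3.95]
(507, -275, 68) ->cm [-56.14 -75.73  17.15]
```

```bash
python3 -m pendant '[[0,0,0,-46.9,-29,0,1],[0,0,0,-46.9,-29,0,1],[0,0,0,-46.9,-29,0,1],[0,0,0,-46.9,-29,0,1],[0,0,0,-46.9,-29,0,1],[0,0,0,-46.9,-29,0,1],[0,0,0,-46.9,-29,0,1],[0,0,0,-46.9,-29,0,1]]'; python3 -c "
from h import *
shift([(540,200,239),(540,-100,239),(507,-275,200),(507,-275,68)])"
```

```text
time: 1.1
position: [506.3, 236.4, 239.2]
orientation: [-0.415, -3.114, -0.0]
contact_force: [0.5, 0.8, -0.2]
grip_width: 0.2
t 1.1 p [506.3 236.4 239.2] F [ 0.5  0.8 -0.2] xax [-0.965  0.262  0.   ] yax [0.262 0.965 0.   ]
(540, 200, 239) ->cm [-4.21 -2.63  0.02]
(540, -100, 239) ->cm [-1.206e+01 -3.159e+01  2.000e-02]
(507, -275, 200) ->cm [-13.46 -49.34   3.92]
(507, -275, 68) ->cm [-13.46 -49.34  17.12]
```

```bash
python3 -m pendant '[[0,0,0,-12,-31.6,0,1],[0,0,0,-12,-31.6,0,1],[0,0,0,-12,-31.6,0,1],[0,0,0,-12,-31.6,0,1],[0,0,0,-12,-31.6,0,1],[0,0,0,-13.5,-49.3,4,1],[0,0,0,-13.5,-49.3,4,1],[0,0,0,-13.5,-49.3,4,1]]'; python3 -m pendant '[[0,0,0,0,0,0,1],[0,0,0,0,0,0,1]]'; python3 -c "
from h import *
shift([(507,-275,200),(507,-275,68)])"
```

```text
time: 2.1
position: [508.5, -256.8, 202.4]
orientation: [-0.415, -3.114, -0.0]
contact_force: [1.6, 0.3, -0.1]
grip_width: 0.2
time: 2.35
position: [508.9, -254.6, 202.7]
orientation: [-0.416, -3.113, -0.001]
contact_force: [0.5, 0.5, 0.1]
grip_width: -0.0
t 2.35 p [ 508.9 -254.6  202.7] F [0.5 0.5 0.1] xax [-0.965  0.262  0.001] yax [0.262 0.965 0.001]
(507, -275, 200) ->cm [-0.35 -2.02  0.26]
(507, -275, 68) ->cm [-0.36 -2.03 13.46]
```

```bash
python3 -m pendant '[[0,0,0,-0.4,-2,0,1],[0,0,0,-0.4,-2,5,1],[0,0,0,-0.4,-2,10,1],[0,0,0,-0.4,-2,13.4,1],[0,0,0,-0.4,-2,13.4,1],[0,0,0,-0.4,-2,13.4,1]]'
python3 - <<'E'
from h import *
from rig import viewer
import cv2
for n in ("top","side"):
    s=viewer.snapshot(n); cv2.imwrite(f"pics/{n}1.png",s["img"][:,:,::-1])
shift([])
# arc for pusher centre: angle phi of handle swing, tracking grip centre at 170 from nut, offset 11+support
N=np.array([651,-174]);a0=np.arctan2(-.336,-.942)
for ph in np.arange(0,1.3,.1):
    a=a0-ph; d=np.array([np.cos(a),np.sin(a)]); n=np.array([d[1],-d[0]]) # push dir
    sup=14.5*abs(n@[.262,.965])+11*abs(n@[-.965,.262])
    print(round(ph,1),(N+165*d-n*(11+sup)).round(1))
E
```

```text
time: 3.1
position: [508.5, -275.4, 70.3]
orientation: [0.413, 3.113, -0.001]
contact_force: [1.2, 0.7, -0.2]
grip_width: 0.1
t 3.2 p [ 508.5 -275.5   70.6] F [-0.3  0.2  0.7] xax [-0.965  0.261 -0.003] yax [ 0.261  0.965 -0.001]
0.0 [ 505.4 -256.9]
0.1 [ 497.8 -241.8]
0.2 [ 491.8 -225.8]
0.3 [ 487.3 -209.2]
0.4 [ 484.7 -191.9]
0.5 [ 483.9 -174.4]
0.6 [ 484.9 -156.7]
0.7 [ 487.2 -141.1]
0.8 [ 490.9 -125.7]
0.9 [ 496.1 -110.5]
1.0 [502.9 -95.8]
1.1 [511.2 -81.7]
1.2 [521.  -68.3]
```

View pics/top1.png

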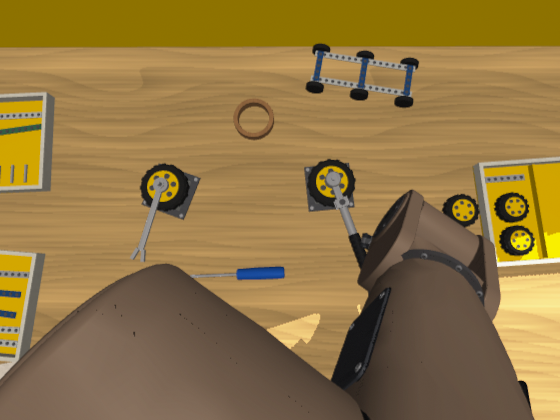

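View pics/side1.png

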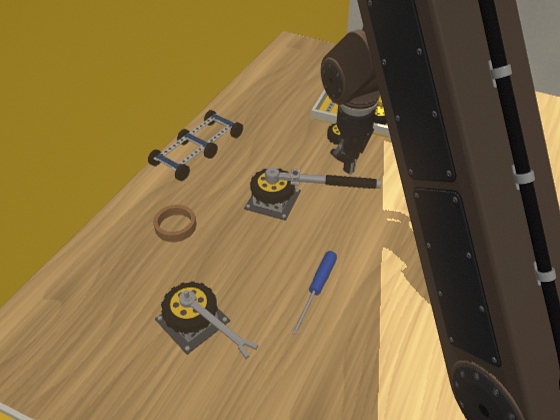

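The fingers stand beyond the grip in the side view (≈(348,165)), next to the handle and clear of it. Next I push along the arc.

```bash
python3 -m pendant '[[0,0,0,0.4,0.8,0,1],[0,0,0,0.8,1.7,0,1],[0,0,0,1.3,2.3,0,1],[0,0,0,1.8,3,0,1],[0,0,0,2.3,3.7,0,1],[0,0,0,2.9,4.4,0,1],[0,0,0,3.3,5.1,0,1],[0,0,0,3.8,5.9,0,1]]'
python3 - <<'E'
from h import *
from rig import viewer
import cv2
for n in ("top","side"):
    s=viewer.snapshot(n); cv2.imwrite(f"pics/{n}2.png",s["img"][:,:,::-1])
shift([(484.7,-191.9,70),(483.9,-174.4,70)])
E
```

```text
time: 4.2
position: [486.4, -207.8, 68.9]
orientation: [0.415, 3.114, 0.0]
contact_force: [1.6, -2.8, -0.9]
grip_width: -0.0
t 4.3 p [ 486.  -207.2   68.8] F [-0.2  0.9 -0.2] xax [-0.965  0.261  0.001] yax [0.261 0.965 0.   ]
(484.7, -191.9, 70) ->cm [ 0.52  1.45 -0.12]
(483.9, -174.4, 70) ->cm [ 1.06  3.12 -0.11]
```

View pics/top2.png

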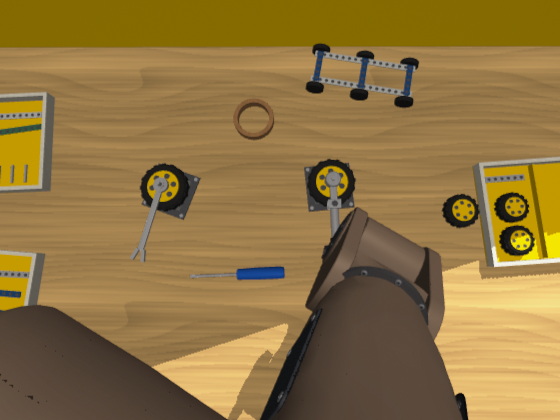

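View pics/side2.png

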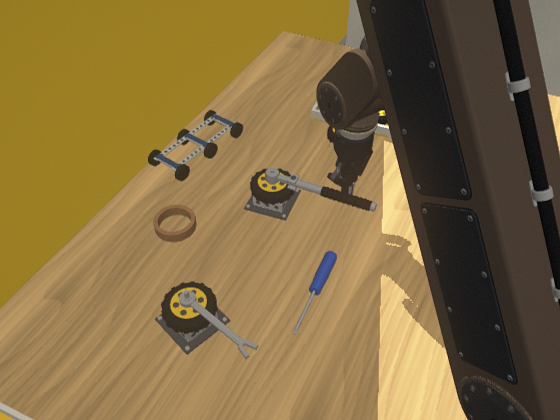

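The whole wrench has turned together: in the top view the hinge is at (334,203), below the head at (333,180). From here I use smaller steps and watch the force.

```bash
python3 -m pendant '[[0,0,0,0.2,0.5,-0.1,1],[0,0,0,0.4,1,-0.1,1],[0,0,0,0.6,1.5,-0.1,1]]';python3 -m pendant '[[0,0,0,0.2,0.6,0,1],[0,0,0,0.4,1.2,0,1],[0,0,0,0.5,1.7,0,1]]';  python3 - <<'E'
from h import *
from rig import viewer
import cv2
for n in ("top","side"):
    s=viewer.snapshot(n); cv2.imwrite(f"pics/{n}3.png",cv2.resize(s["img"][150:300,250:450,::-1],None,fx=3,fy=3))
shift([(484.9,-156.7,70),(487.2,-141.1,70)])
E
```

```text
time: 4.68
position: [484.7, -192.0, 69.9]
orientation: [0.415, 3.114, 0.0]
contact_force: [0.9, -2.1, -0.8]
grip_width: -0.2
time: 5.05
position: [484.3, -174.1, 69.9]
orientation: [0.415, 3.114, 0.0]
contact_force: [0.5, -1.8, -0.3]
grip_width: -0.0
t 5.15 p [ 484.1 -173.9   69.9] F [-0.4 -0.1 -0.3] xax [-0.965  0.261  0.001] yax [0.261 0.965 0.   ]
(484.9, -156.7, 70) ->cm [ 0.38  1.68 -0.01]
(487.2, -141.1, 70) ->cm [ 0.56  3.25 -0.01]
```

View pics/top3.png

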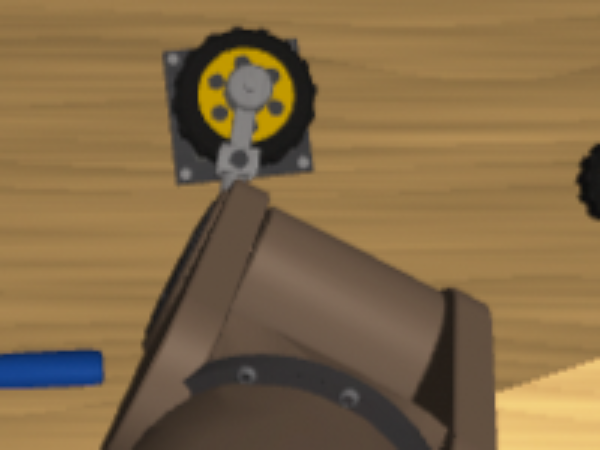

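View pics/side3.png

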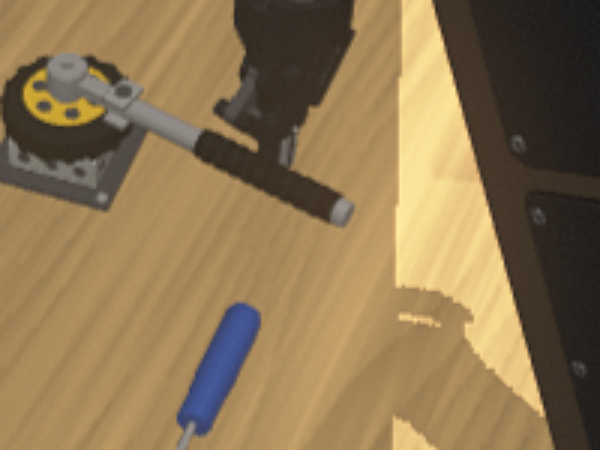

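Still straight, and the force is only about 2 N. I'll carry on.

```bash
python3 -m pendant '[[0,0,0,0.1,0.6,0,1],[0,0,0,0.2,1.1,0,1],[0,0,0,0.4,1.7,0,1]]';python3 - <<'E'
from h import *
from rig import viewer
import cv2
for n in ("top","side"):
    s=viewer.snapshot(n); cv2.imwrite(f"pics/{n}4.png",cv2.resize(s["img"][150:300,250:450,::-1],None,fx=3,fy=3))
shift([(487.2,-141.1,70),(490.9,-125.7,70)])
E
```

```text
time: 5.52
position: [486.0, -157.8, 70.2]
orientation: [0.415, 3.111, -0.002]
contact_force: [2.9, -9.6, -0.7]
grip_width: -0.1
t 5.62 p [ 485.7 -157.3   70.2] F [ 1.5 -5.   0.2] xax [-0.965  0.262 -0.002] yax [ 0.262  0.965 -0.001]
(487.2, -141.1, 70) ->cm [0.28 1.61 0.01]
(490.9, -125.7, 70) ->cm [0.32 3.19 0.01]
```

View pics/side4.png

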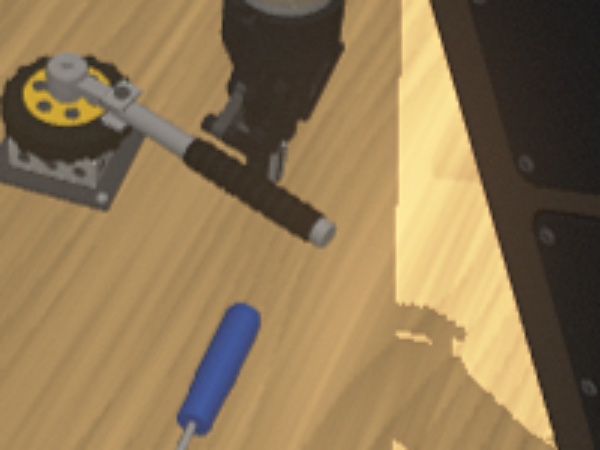

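View pics/top4.png

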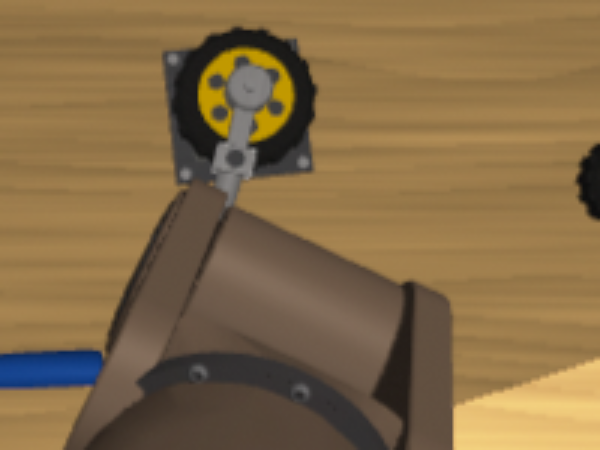

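The force has jumped to 10 N, so the nut is tight. Now I measure the bend: head direction from the nut and hinge (top view), handle direction from the grip axis (side view).

Run:
```python
from h import *
T=dict(np.load("top0.npz"));S=dict(np.load("side0.npz"))
def ang(a,b): d=(b-a)[:2]; return np.arctan2(d[1],d[0])
def f(p): return (p[0]/3+250,p[1]/3+150)
def g(p): return (p[0]/4+290,p[1]/4+150)
# top: nut->hinge at ~z 87 ; initial, pic3, pic4
for nm,a,b in (("init",g((174,113)),g((209,207))),("3",f((249,87)),f((239,158))),("4",f((249,87)),f((235.5,158)))):
    A,B=ray(T,a,87),ray(T,b,87); print("head",nm,A.round(1),B.round(1),np.linalg.norm(A-B).round(1),ang(A,B).round(3))
# side: grip start centre & cap centre at z=76
for nm,a,b in (("init",(455/5+235,149/5+150),(722/5+235,168/5+150)),("3",f((198,145)),f((343,211))),("4",f((190,155)),f((321,231)))):
    A,B=ray(S,a,76),ray(S,b,76); print("handle",nm,A.round(1),B.round(1),np.linalg.norm(A-B).round(1),ang(A,B).round(3))
```

```text
head init [ 648.5 -175.3   87. ] [ 601.3 -191.9   87. ] 50.0 -2.802
head 3 [ 647.  -174.2   87. ] [ 599.4 -167.2   87. ] 48.1 2.994
head 4 [ 647.  -174.2   87. ] [ 599.4 -164.9   87. ] 48.5 2.948
handle init [ 537.8 -213.2   76. ] [ 430.8 -252.9   76. ] 114.1 -2.786
handle 3 [ 534.1 -152.    76. ] [ 422.3 -138.1   76. ] 112.7 3.018
handle 4 [ 535.1 -140.6   76. ] [ 429.  -114.8   76. ] 109.2 2.903
```

Bend is about 0.05 rad so far, with the head at its stop. It needs about 0.2 rad more, roughly 23 mm at the grip. I'll do part of that slowly and measure again.

```bash
python3 -m pendant '[[0,0,0,0,0.4,0,1],[0,0,0,0,0.8,0,1],[0,0,0,-0.1,1.2,0,1],[0,0,0,-0.1,1.6,0,1],[0,0,0,-0.1,1.6,0,1]]';python3 - <<'E'
from h import *
from rig import viewer
import cv2
for n in ("top","side"):
    s=viewer.snapshot(n); cv2.imwrite(f"pics/{n}5.png",cv2.resize(s["img"][150:300,250:450,::-1],None,fx=3,fy=3))
shift([])
E
```

```text
time: 6.25
position: [489.8, -141.9, 69.9]
orientation: [-0.414, -3.114, 0.0]
contact_force: [-2.0, -4.5, -0.6]
grip_width: 0.1
t 6.35 p [ 489.8 -142.    69.9] F [-2.3 -4.8  0.2] xax [-0.965  0.262  0.   ] yax [ 0.262  0.965 -0.   ]
```

View pics/side5.png

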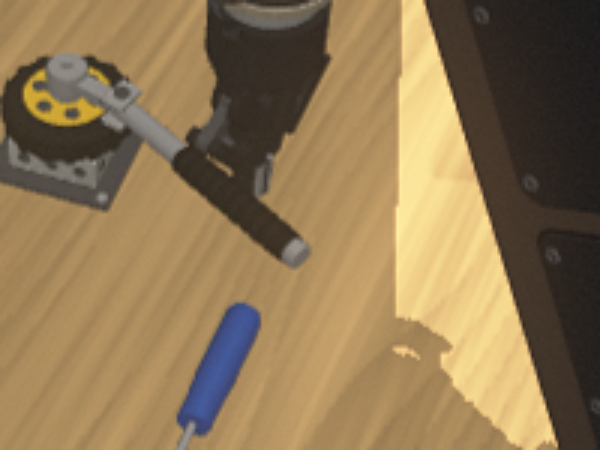

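View pics/top5.png

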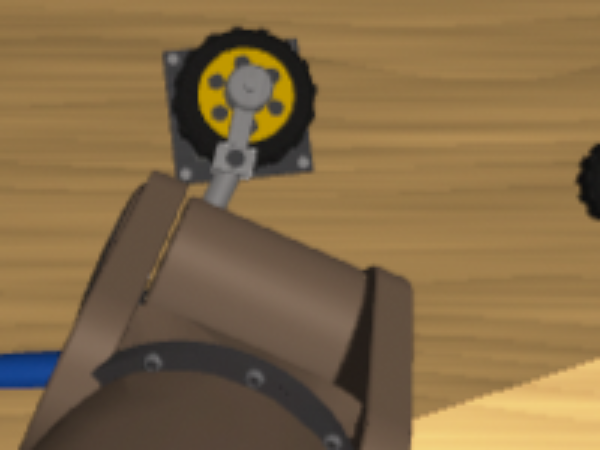

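Run:
```python
from h import *
S=dict(np.load("side0.npz"))
f=lambda p:(p[0]/3+250,p[1]/3+150)
A,B=ray(S,f((181,163)),76),ray(S,f((295,251)),76); d=(B-A)[:2]; print(A,B,np.hypot(*d),np.arctan2(d[1],d[0]))
```

```text
[ 537.47987826 -130.82035152   76.        ] [437.88175821 -90.92639632  76.        ] 107.29078795231936 2.7606128495927207
```

Bend is about 0.19 rad, and the head hasn't moved. A final 8 mm, then back off and lift clear.

```bash
python3 -m pendant '[[0,0,0,-0.1,0.3,0,1],[0,0,0,-0.2,0.6,0,1],[0,0,0,-0.3,0.8,0,1],[0,0,0,-0.3,0.8,0,1]]'; python3 -m pendant '[[0,0,0,0,-0.5,0,1],[0,0,0,0,-2,0,1],[0,0,0,0,-5,0,1],[0,0,0,0,-9,-1,1],[0,0,0,0,-9,-6,1],[0,0,0,0,-12,-12,1],[0,0,0,0,-17,-14,1],[0,0,0,0,-22,-14,1]]'; python3 -m pendant '[[0,0,0,0,-5,0,1],[0,0,0,0,-11,0,1],[0,0,0,0,-11,0,1],[0,0,0,0,-11,0,1]]';python3 - <<'E'
from h import *
from rig import viewer
import cv2
for n in ("top","side"):
    s=viewer.snapshot(n); np.savez(n+"6.npz",**s); cv2.imwrite(f"pics/{n}6.png",s["img"][:,:,::-1]); cv2.imwrite(f"pics/{n}6c.png",cv2.resize(s["img"][150:300,250:450,::-1],None,fx=3,fy=3))
shift([])
E
```

```text
time: 6.85
position: [493.1, -134.4, 69.4]
orientation: [-0.413, -3.11, -0.001]
contact_force: [-8.3, -3.8, 1.0]
grip_width: -0.2
time: 7.85
position: [437.2, -349.7, 212.4]
orientation: [0.414, 3.11, -0.004]
contact_force: [0.0, 0.1, -0.5]
grip_width: -0.3
time: 8.35
position: [408.1, -453.6, 209.6]
orientation: [-0.416, -3.114, -0.001]
contact_force: [0.9, -0.5, -0.9]
grip_width: -0.3
t 8.45 p [ 408.7 -452.7  209.9] F [-0.1 -0.3  0.5] xax [-0.965  0.261  0.   ] yax [0.261 0.965 0.   ]
```

View pics/top6.png

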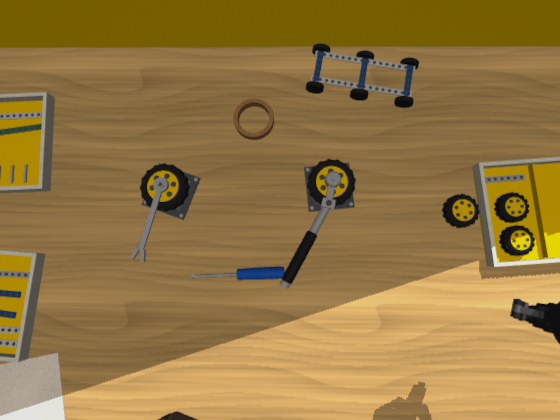

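View pics/top6c.png

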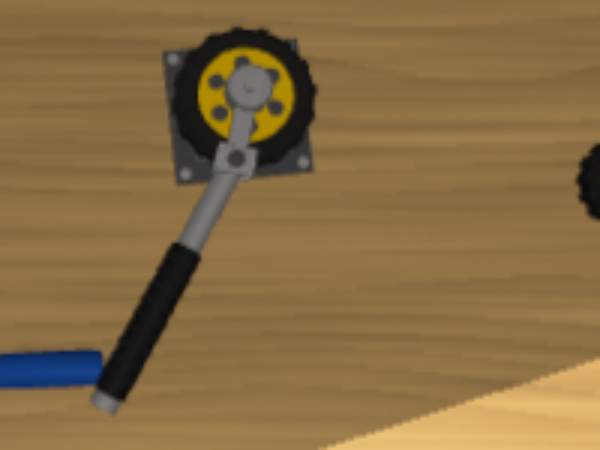

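View pics/side6c.png

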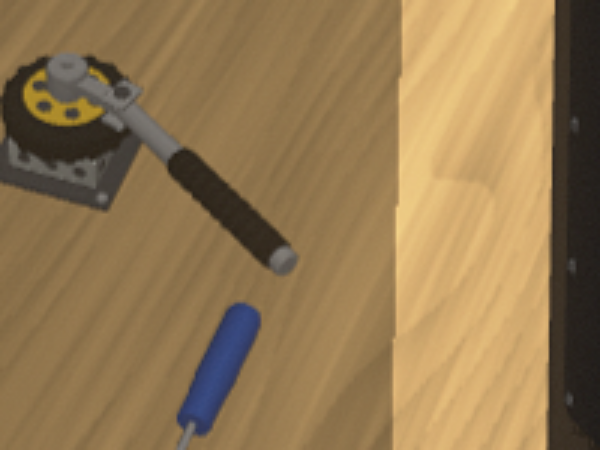

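Run:
```python
from h import *
T=dict(np.load("top6.npz")); f=lambda p:(p[0]/3+250,p[1]/3+150)
m,st=gripmask(T,(280,225,322,287)); v,u=np.nonzero(m)
P=np.array([ray(T,(a,b),76)[:2] for a,b in zip(u,v)]); c=P.mean(0); w,V=np.linalg.eigh(np.cov((P-c).T)); d=V[:,1]; d*=-np.sign(d[0])
q=(P-c)@d; a=np.arctan2(d[1],d[0]); print("grip",c,q.min(),q.max(),"ang",a)
A,B=ray(T,f((249,87)),87),ray(T,f((235.5,158)),87); e=B-A; h=np.arctan2(e[1],e[0])
H=c-d*124; N=np.array([651,-174.]); e2=H-N; h2=np.arctan2(e2[1],e2[0]); print("hinge from grip",H,"dist nut",np.hypot(*e2))
print("head",h,h2,"bend",h-a,h2-a)
T0=dict(np.load("top0.npz")); print("spanner region diff",np.abs(T["img"][160:270,125:190].astype(int)-T0["img"][160:270,125:190]).mean())
```

```text
grip [ 493.4364008  -107.43979279] -54.4331717256539 53.47429987120231 ang 2.644847221838665
hinge from grip [ 602.44954188 -166.53408246] dist nut 49.12114523112084
head 2.9476214057681265 2.989011409198008 bend 0.3027741839294613 0.34416418735934284
spanner region diff 0.4517016317016317
```

```bash
python3 -c "
from rig import robot
print(robot.get_obs()['contact_force']); print(robot.close_job())"
```

```text
[-0.13148598 -0.31805922  0.51097636]
the job is handed in; nothing more can be done
None
```

I turned the torque wrench clockwise until the nut was tight and left its handle bent at the hinge by about 0.30–0.34 rad (17–20°). I then lifted the arm clear and handed the job in after about 8.5 s. I pushed on the grip from the −y side with closed fingers.

- **Nut tight:** the push force rose from about 2 N to about 10 N, and the head then stayed still while the handle bent. It had turned about 0.53 rad by then. The head joint's value can't be read directly, so tightness rests on that force jump and on the head no longer moving.
- **Bend:** the final top view gave 0.30 rad from the nut and hinge pixels, and 0.34 rad when I placed the hinge from the grip's axis. Both are inside 0.09–0.44 rad, but a little over the 0.26 rad I aimed for. My earlier estimate from the side view and the arm's travel had predicted about 0.26 rad and was low.
- **Spanner:** the top view shows it where it was, with almost no change in that part of the picture.
- **Contact:** the arm was clear of everything when I handed in, with the force reading at noise level.

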